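# Raise a volumetric flask on the lab jack

### The arm

A 7-joint arm with a two-finger parallel gripper is mounted at the origin on the work surface. World frame = base frame: x ahead of the robot, y to its left, z up, the work surface at z = 0. Lengths are in mm, angles in rad, forces in N, time in s.
With the tool pointing down it reaches from about 400 to 875 mm from the base axis. Payload 6.5 kg.
Tool frame: the origin (TCP) lies midway between the tips of the shut fingers; the grasp point (between the pads) lies 19 mm behind it; z points along the fingers, y is the line along which they close (so a half turn about z gives the same grasp; the last joint's range is limited). The gripper opens to 85 mm and grips with 20 to 120 N. Pads are 22 mm wide; open, the fingers measure 114 mm over their backs; the gripper's body (76 mm by 85 mm) begins 54 mm behind the grasp point. The pads swing forward as they close: fully open they stand 13 mm farther back than shut.
Start: joints at [1.219, 0.536, -0.004, 1.538, 0.003, 1.067, -0.071], TCP at [183.247, -623.627, 231.29] pointing down, gripper open.
Joint ranges: [-2.7, 2.7], [-0.37, 2.16], [-1.27, 1.26], [0.24, 2.4], [-1.31, 4.45], [0.19, 1.91], [-2.76, 2.76]. Speed limits (rad/s): [2.39, 2.39, 3.14, 3.14, 3.14, 3.14, 3.14].

### API

Orientations are given as a unit quaternion [w, x, y, z].
In Python, from cell import env, viewer, order gives the robot as it stands.
- The arm moves only by the tool drive_tool, never from a script. Its argument "steps" is one flat list of numbers, 7 for each row, row after row: the turn, a rotation vector about the tool's x, y, z in units of 8 degrees (1.0 is 8 degrees), then the shift along the tool's x, y, z in units of 40 mm (1.0 is 40 mm), then the closure, from 0 (fully open) to 1 (shut). A call has 1 to 8 rows; each row is the pose to reach, as a shift and turn from the pose commanded when the call began, along the tool's axes at that moment; what a row does not reach only later rows make up. A row lasts 1/8 s, in which the tool goes at most 62.5 mm and 10.7 degrees, less where a joint would pass 70% of its speed; a pose out of reach is approached as far as the arm can. A call with a gripper value outside its range is refused whole. The fingers move at their own pace and stop on an object; "newtons" is the grip in N (left out, the last holds). Time passes only in rows, so rows that repeat a pose let the fingers close. It gives the time, the measured TCP pose, the force, the opening and the grip force at its end, in the units of the state.
- env.sense(): the state, without advancing time (a new reading comes with each control period).
- viewer.snapshot(name): name is "scene" or "top" or "wrist"; returns (picture, depth): 400x640x3 uint8, red, green, blue; 400x640 float32, mm along the optical axis (not along the pixel's ray), 0 where there is no reading.
- viewer.calibration(name): a dict with "fx", "fy", "cx", "cy" (pixels), "R" (3x3) and "t" (3): a world point X has camera coordinates R X + t. Camera axes: x right, y down, z forward; pixel columns grow to the right and rows downward; lengths in mm; the calibration is good to about 2 mm. A picture is of the moment at which its call begins: read the wrist's pose just before it. calibration takes no time and is no camera call; for the wrist camera it gives the pose at the moment of the call.
- order.job_done(): hands the job in; it is judged then, once.
The state is a dict: "time": time; "joints": joint angles; "qd": joint speeds; "joint_efforts": joint torques, N m; "eef_pos": TCP position; "tool_rot": TCP orientation; "force": force on the tool from outside, world axes, zero at the start; "ft_torque": the same for the moment, N m; "width": opening from 0.0 (shut) to 1.0 (fully open); "grasp_force": force on a finger pad.
Only numpy, scipy, OpenCV 4.12 (cv2) and the standard library are available. Lean on these libraries where they do the work, as an engineer would, in place of code of your own. Each camera call takes 0.05 s, during which the arm holds its last target. There are 200 camera calls.

### The job

The level in a flask is read at eye height. Take the larger of the two stoppered amber volumetric flasks and stand it upright in the middle of the small top plate of the taller lab jack. It is glass: set it down gently rather than dropping it, and leave the smaller flask standing where it is.

Things in the scene. Friction and masses are not known exactly. Their poses are not given: they have to be found in the camera images.
- flask: The larger volumetric flask, amber glass, upright, 0.12 to 0.24 kg; the thing to move. Round about its axis z. Origin: centre of its underside. Foot 44 mm across, bulb 62 mm at its widest (31 mm up), straight neck 15 mm in diameter from 78 to 152 mm above the underside, white stopper 20 mm across from 152 to 168 mm (the top). Grip the neck from above, about 130 mm above the underside.
- small_flask: The smaller volumetric flask, same shape and material, a bystander that must be left alone. Origin: centre of its underside, z up its axis. Foot 30 mm across, bulb 41 mm, neck 12 mm from 48 to 98 mm, stopper 16 mm across, top at 114 mm.
- tall_jack_top (a point): Centre of the upper surface of the top plate of the taller lab jack, where the flask goes; z up, x and y along the plate edges. The jack is fixed on the bench and rigid: steel plates 80 x 80 mm, the upper surface 100 mm above the bench, crossed dark bars between, a black knob standing out 22 mm beyond the plates on its -x side at half height.
- low_jack_top (a point): The same point on the other lab jack, which is wound down: the same 80 x 80 mm plates, upper surface 50 mm above the bench. Not used.
There are look-alikes about, which are no part of the job. What is shaped like the part that bears tall_jack_top but red or yellow is not meant.

How it is judged:
By the outcome, as a careful person would: the job done as asked, in the order asked, and still so for the second after the job is handed in, with the robot touching nothing.
It also fails if it takes over 35 s, if anything falls off the work surface, if the arm or the gripper's body presses on something with over 40 N, if the wrist force passes 120 N, or if a joint passes its speed limit or range.

## Working session

There is one attempt and no reset: what is moved stays moved. The work goes in short steps, Python scripts to look and compute and a tool call to move; the robot and the scene stay as the last step left them, time stands still between calls to the robot, and variables do not carry over. Pictures are saved under pics/ and viewed, at most 10 in all, crops included, and the job is handed in when it is done.

Besides the shell and the picture viewer there is one more tool, called in YAML: its name, and indented under it one key for each argument. drive_tool: Moves the arm, as the interface text tells. Its arguments: {"type":"object","properties":{"steps":{"type":"array"},"newtons":{"type":"number"}},"required":["steps"]}

```bash
mkdir -p pics; ls
cat > h.py <<'E'
import numpy as np, cv2
from cell import env, viewer, order
def snap(n,f):
    c=viewer.calibration(n); p,d=viewer.snapshot(n)
    np.savez(f'pics/{f}.npz',p=p,d=d,**{k:np.array(c[k]) for k in c})
    cv2.imwrite(f'pics/{f}.png',p[:,:,::-1]); return p,d,c
def world(d,c,u,v):
    z=d[v,u]; X=np.stack([(u-c['cx'])/c['fx']*z,(v-c['cy'])/c['fy']*z,z],-1)
    return (X-np.array(c['t']))@np.array(c['R'])
E
python3 - <<'E'
from h import *
a=snap('scene','s1');b=snap('top','t1')
print(env.sense())
cv2.imwrite('pics/both.png',cv2.resize(np.vstack([a[0],b[0]])[:,:,::-1],(480,600)) )
E
```

```text
pics
{'time': 0.1, 'joints': array([ 1.2188147 ,  0.53710546, -0.00443819,  1.5387681 ,  0.00258023,
        1.06729869, -0.07120353]), 'qd': array([-0.00085873, -0.00082177,  0.00048499, -0.00238795,  0.0002264 ,
        0.00183367, -0.00168909]), 'joint_efforts': array([ 3.83064020e-03, -5.84564102e+01,  1.05249267e+00, -2.59777987e+01,
        1.26576115e-02,  4.58673414e-03, -3.33032426e-05]), 'eef_pos': array([ 183.07136249, -623.09399147,  230.49336904]), 'tool_rot': array([-7.70299980e-04,  9.89804012e-01,  1.42433838e-01, -1.60991405e-04]), 'force': array([-0.69455613,  0.34009935, -0.30369144]), 'ft_torque': array([-0.03034898,  0.00023446,  0.01444239]), 'grasp_force': 0.0, 'width': 0.9985302006897863}
```

View pics/s1.png

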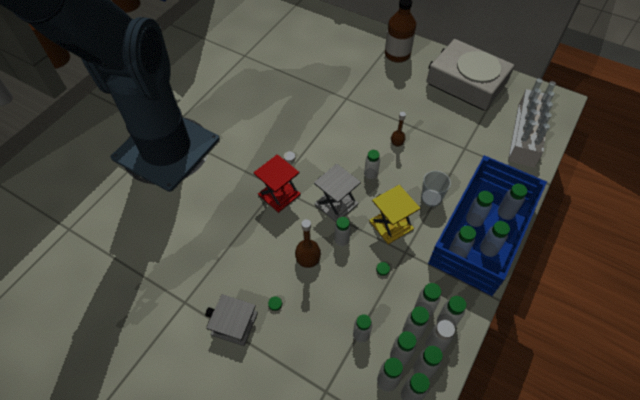

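View pics/t1.png

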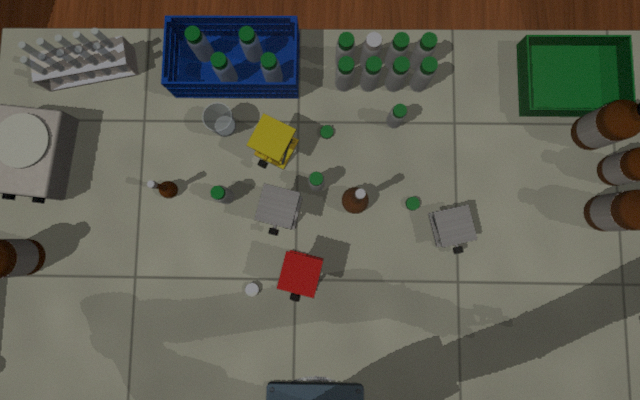

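Candidates in the top view:
- **Amber flasks:** one at (355,200) with its stopper at (361,194), and one at (168,189). The first is bigger, so it looks like the target.
- **Jacks:** grey at (278,207), grey at (452,227), red at (300,274) and yellow at (272,140). The taller grey one should be (278,207), which I'll check by height.

Next I'll measure both pairs.

Run:
```python
from h import *
for f in ['t1','s1']:
    z=np.load(f'pics/{f}.npz'); d,p=z['d'],z['p']
    v,u=np.mgrid[:400,:640]; W=world(d,z,u,v); W[d==0]=np.nan
    def reg(name,box,lo,hi):
        x0,y0,x1,y1=box; m=np.zeros(d.shape,bool); m[y0:y1,x0:x1]=1
        m&=(W[...,2]>lo)&(W[...,2]<hi)
        P=W[m]; 
        if len(P)<3: print(f,name,len(P)); return
        r=cv2.minAreaRect(P[:,:2].astype(np.float32))
        print(f,name,len(P),P.mean(0).round(1),'zmed/max',np.median(P[:,2]).round(1),P[:,2].max().round(1),'rect',np.round(r[0],1),np.round(r[1],1),round(r[2],1))
    if f=='t1':
        B=dict(big=(335,175,385,220),small=(140,170,185,205),jA=(250,180,304,236),jB=(425,200,480,255))
    else: B=dict(big=(290,215,325,275),small=(388,108,410,150),jA=(310,160,362,220),jB=(203,292,260,345))
    reg('bigstop',B['big'],155,180); reg('bigbulb',B['big'],10,70);reg('smallstop',B['small'],100,125);reg('small',B['small'],5,130)
    reg('jA',B['jA'],93,107); reg('jB',B['jB'],43,57)
    reg('bench',(300,300,330,330) if f=='t1' else (230,60,260,90),-20,20)
z=np.load('pics/t1.npz')['p'][130:260,130:490,::-1]
cv2.imwrite('pics/crop.png',cv2.resize(z,None,fx=2.2,fy=2.2,interpolation=cv2.INTER_CUBIC))
```

```text
t1 bigstop 89 [518.8 -87.2 166.9] zmed/max 167.4 171.2 rect [518.5 -87.4] [18.5 18.7] 1.9
t1 bigbulb 404 [513.4 -83.6  53.2] zmed/max 54.6 69.9 rect [519.2 -87.4] [59. 60.] 89.7
t1 smallstop 61 [539.4 346.3 111.3] zmed/max 112.6 117.7 rect [539.7 346.7] [14.7 15.8] 12.0
t1 small 344 [538.2 341.9  52.1] zmed/max 38.0 117.7 rect [540.2 345.9] [38.1 36.5] 22.2
t1 jA 1424 [498.   81.4  99.6] zmed/max 99.5 104.9 rect [498.3  81.8] [80.3 79.8] 76.5
t1 jB 1333 [ 462.9 -307.5   49.6] zmed/max 49.8 56.3 rect [ 463.1 -308.1] [79.9 80.6] 13.3
t1 bench 900 [256.9   1.6  -0.3] zmed/max -0.3 4.8 rect [256.8   1.5] [66. 67.] 1.0
s1 bigstop 84 [523.5 -88.3 166.7] zmed/max 167.7 172.6 rect [522.9 -86.9] [17.3 20. ] 29.4
s1 bigbulb 476 [530.7 -98.3  48.8] zmed/max 52.4 69.9 rect [524.7 -90.6] [59.3 53.4] 24.0
s1 smallstop 44 [544.9 347.3 111.2] zmed/max 112.9 117.5 rect [544.  348.8] [14.7 18.8] 33.7
s1 small 305 [544.5 346.6  48.8] zmed/max 37.6 117.5 rect [526.  396.5] [ 59.9 147.9] 28.4
s1 jA 965 [503.   81.2 100.3] zmed/max 100.3 106.8 rect [502.1  83.2] [83.1 82.6] 76.7
s1 jB 1373 [ 467.8 -307.5   50. ] zmed/max 50.0 56.3 rect [ 466.6 -306.4] [80.8 81.8] 13.1
s1 bench 897 [ 15.8 354.4   0.5] zmed/max 0.4 8.8 rect [ 11.4 358.5] [ 93.9 147.6] 35.6
```

View pics/crop.png

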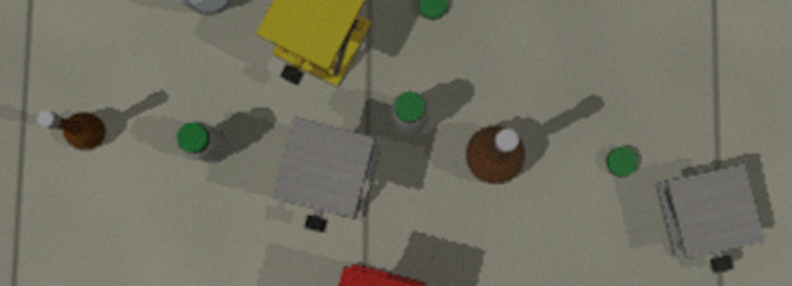

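The crop confirms it. The bulb at crop (495,152) is 60 mm across with its top at 167 mm, so this is the larger flask. The grey jack at (325,167) has its top at 100 mm, so it is the tall one, and the grey jack at (707,207) is at 50 mm. I'll go above the flask next.

```bash
cat >> h.py <<'E'
from scipy.spatial.transform import Rotation as Ro
def units(target,pos=None):
    s=env.sense(); q=s['tool_rot']; R=Ro.from_quat([q[1],q[2],q[3],q[0]])
    p=s['eef_pos'] if pos is None else np.array(pos)
    print('shift units',(R.inv().apply(np.array(target)-p)/40).round(3),'axes z',R.as_matrix()[:,2].round(4),'x',R.as_matrix()[:,0].round(4))
E
python3 - <<'E'
from h import *
units([520.5,-87.5,250],[183.247,-623.627,231.29])
E
```

```text
shift units [ 11.868 -10.483  -0.452] axes z [-5.0e-04  1.5e-03 -1.0e+00] x [ 9.594e-01  2.820e-01 -1.000e-04]
```

drive_tool:
  steps: [0,0,0,0.5,-0.45,-0.1,0,0,0,0,1.5,-1.35,-0.2,0,0,0,0,2.6,-2.3,-0.3,0,0,0,0,3.7,-3.3,-0.4,0,0,0,0,4.8,-4.25,-0.45,0,0,0,0,5.9,-5.2,-0.45,0,0,0,0,7.0,-6.2,-0.45,0,0,0,0,8.1,-7.15,-0.45,0]
  newtons: 30

```text
time: 1.1
eef_pos: [414.0, -256.1, 249.2]
tool_rot: [0.0, 0.99, 0.142, -0.0]
force: [1.0, 0.1, -0.1]
width: 1.001
grasp_force: 0.0
```

drive_tool:
  steps: [0,0,0,1.1,-0.97,0,0,0,0,0,2.2,-1.94,0,0,0,0,0,3.1,-2.75,0,0,0,0,0,3.6,-3.2,0,0,0,0,0,3.75,-3.32,0,0,0,0,0,3.75,-3.32,0,0]

```text
time: 1.85
eef_pos: [519.5, -88.9, 249.0]
tool_rot: [0.0, 0.99, 0.142, -0.0]
force: [-0.1, -0.7, 0.4]
width: 1.003
grasp_force: 0.0
```

Run:
```python
from h import *
s=env.sense();print(s['time'],s['eef_pos'],s['tool_rot'],s['joints'].round(2))
p,d,c=snap('wrist','w1')
v,u=np.mgrid[:400,:640]; W=world(d,c,u,v); W[d==0]=np.nan
for lo,hi,n in [(155,180,'stop'),(85,145,'neck'),(15,70,'bulb')]:
    m=(W[...,2]>lo)&(W[...,2]<hi)&(np.hypot(W[...,0]-520,W[...,1]+87)<45)
    P=W[m]
    if len(P)>3:
        r=cv2.minEnclosingCircle(P[:,:2].astype(np.float32)); print(n,len(P),P.mean(0).round(1),P.max(0).round(1),P.min(0).round(1),r)
```

```text
1.85 [519.50964067 -88.86753978 248.97408013] [ 1.12030812e-04  9.89828756e-01  1.42263173e-01 -4.59340938e-04] [ 0.32  0.32 -0.29  1.83  0.11  1.   -1.3 ]
stop 549 [522.1 -86.7 166.9] [531.  -77.1 170. ] [510.6 -96.8 155.3] ((520.81591796875, -87.14862823486328), 10.243553161621094)
neck 178 [526.7 -85.5 115.2] [528.5 -79.6 142.7] [519.7 -93.1  85.9] ((522.373291015625, -86.40977478027344), 7.1921563148498535)
bulb 1381 [530.  -84.6  54.7] [551.3 -56.8  70. ] [ 495.4 -117.4   16.7] ((521.0784301757812, -86.97318267822266), 30.62837028503418)
```

View pics/w1.png

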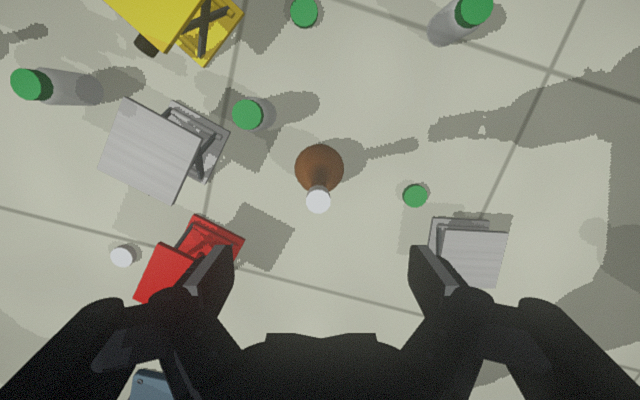

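The wrist view shows the white stopper at (318,200), centred between the fingers. The measured centre is (520.8,-87.1), which agrees with the top view. The tall jack is at (150,150). Now I'll descend and close gently.

drive_tool:
  steps: [0,0,0,0.04,-0.03,0.2,0,0,0,0,0.04,-0.03,0.8,0,0,0,0,0.04,-0.03,1.6,0,0,0,0,0.04,-0.03,2.4,0,0,0,0,0.04,-0.03,3.0,0,0,0,0,0.04,-0.03,3.35,0,0,0,0,0.04,-0.03,3.42,0,0,0,0,0.04,-0.03,3.42,0.5]

```text
time: 2.9
eef_pos: [521.6, -86.8, 113.0]
tool_rot: [0.0, 0.99, 0.142, 0.0]
force: [0.9, 0.6, 1.0]
width: 0.812
grasp_force: 0.0
```

drive_tool:
  steps: [0,0,0,0,0,0,0.6,0,0,0,0,0,0,0.7,0,0,0,0,0,0,0.75,0,0,0,0,0,0,0.8,0,0,0,0,0,0,0.85,0,0,0,0,0,0,0.9,0,0,0,0,0,0,1,0,0,0,0,0,0,1]
  newtons: 30

```text
time: 3.9
eef_pos: [521.3, -86.5, 112.6]
tool_rot: [0.0, 0.99, 0.142, 0.0]
force: [-0.5, 1.1, 2.4]
width: 0.179
grasp_force: 29.1
```

Run:
```python
from h import *
print(env.sense()['joints'].round(2))
c=np.load('pics/w1.npz'); d=c['d']
v,u=np.mgrid[:400,:640]; W=world(d,c,u,v); W[d==0]=np.nan
m=(abs(W[...,2]-100)<7)&(np.hypot(W[...,0]-500,W[...,1]-82)<65); P=W[m]
print(len(P),P.mean(0),cv2.minAreaRect(P[:,:2].astype(np.float32)))
p,d,c=snap('scene','s2');W=world(d,c,u,v); W[d==0]=np.nan
m=(W[...,2]>15)&(W[...,2]<70)&(np.hypot(W[...,0]-522,W[...,1]+87)<45);print(W[m].mean(0))
```

```text
[ 0.28  0.51 -0.26  1.94  0.19  0.71 -1.38]
6788 [502.56631399  81.7525258   99.71860259] ((500.54248046875, 82.47268676757812), (80.6595458984375, 80.34127044677734), 76.63504791259766)
[530.98362285 -98.57540149  48.8197809 ]
```

The grip is good: 15 mm opening at 29 N. Lift, then carry.

drive_tool:
  steps: [0,0,0,0,0,-0.1,1,0,0,0,0,0,-0.4,1,0,0,0,0,0,-1.0,1,0,0,0,0,0,-1.7,1,0,0,0,0,0,-2.4,1,0,0,0,0,0,-3.0,1,0,0,0,0,0,-3.25,1,0,0,0,0,0,-3.25,1]

```text
time: 4.95
eef_pos: [521.2, -86.7, 242.8]
tool_rot: [0.0, 0.99, 0.142, 0.0]
force: [0.2, -0.3, -2.4]
width: 0.179
grasp_force: 29.3
```

drive_tool:
  steps: [0,0,0,0.03,-0.2,0,1,0,0,0,0.13,-0.8,0,1,0,0,0,0.27,-1.6,0,1,0,0,0,0.4,-2.4,0,1,0,0,0,0.53,-3.2,0,1,0,0,0,0.65,-3.9,0,1,0,0,0,0.7,-4.2,0,1,0,0,0,0.7,-4.2,0,1]

```text
time: 5.95
eef_pos: [500.2, 82.9, 242.0]
tool_rot: [0.0, 0.99, 0.143, -0.001]
force: [-0.1, -0.5, -3.2]
width: 0.18
grasp_force: 29.4
```

Run:
```python
from h import *
s=env.sense();print(s['time'],s['eef_pos'],s['width'],s['force'])
v,u=np.mgrid[:400,:640]
p,d,c=snap('scene','s3')
cv2.imwrite('pics/s3c.png',cv2.resize(p[90:260,260:430,::-1],None,fx=3,fy=3))
W=world(d,c,u,v); W[d==0]=np.nan
x,y=s['eef_pos'][:2]
hsv=cv2.cvtColor(p,cv2.COLOR_RGB2HSV)
m=(W[...,2]>105)&(W[...,2]<205)&(np.hypot(W[...,0]-x,W[...,1]-y)<45)
P=W[m];print(len(P),P.min(0),P.max(0),P.mean(0))
if len(P)>5:
  for z in range(105,205,10):
    Q=P[abs(P[:,2]-z-5)<5]
    if len(Q)>2: print(z,len(Q),Q.min(0).round(),Q.max(0).round())
```

```text
5.95 [500.18446461  82.94138431 241.96658138] 0.18004728689404462 [-0.07939046 -0.52362609 -3.17132548]
600 [474.44185162  51.22176726 105.14441378] [541.0872696  107.4990594  204.41338182] [508.84031544  69.05942946 177.51731792]
105 3 [481.  69. 105.] [541.  82. 106.]
135 17 [485.  55. 135.] [530.  83. 145.]
145 50 [481.  53. 146.] [531.  86. 154.]
155 67 [475.  51. 155.] [532.  89. 165.]
165 100 [474.  52. 165.] [531.  99. 175.]
175 126 [475.  54. 175.] [530. 107. 185.]
185 138 [478.  59. 185.] [525. 105. 195.]
195 97 [485.  62. 195.] [517.  98. 204.]
```

View pics/s3c.png

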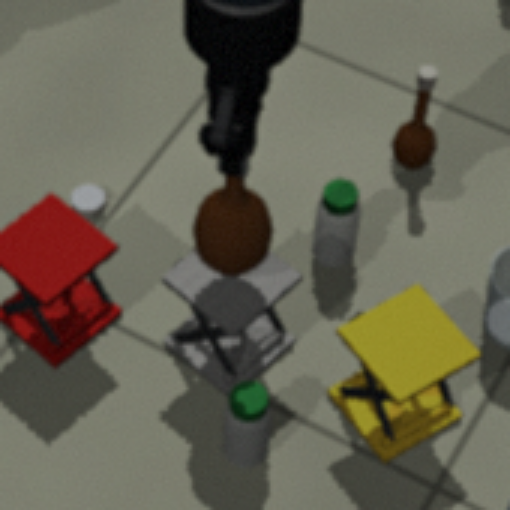

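The flask hangs upright at crop (233,230), over the tall grey jack's plate. Lower it, creeping at the end.

drive_tool:
  steps: [0,0,0,0,0,0.1,1,0,0,0,0,0,0.3,1,0,0,0,0,0,0.5,1,0,0,0,0,0,0.62,1,0,0,0,0,0,0.67,1,0,0,0,0,0,0.69,1,0,0,0,0,0,0.7,1,0,0,0,0,0,0.7,1]

```text
time: 7.0
eef_pos: [500.7, 82.5, 214.6]
tool_rot: [0.0, 0.99, 0.142, 0.0]
force: [0.0, -0.4, -1.8]
width: 0.18
grasp_force: 29.4
```

drive_tool:
  steps: [0,0,0,0,0,0.01,1,0,0,0,0,0,0.015,1,0,0,0,0,0,0.02,1,0,0,0,0,0,0.025,1,0,0,0,0,0,0.03,1,0,0,0,0,0,0.03,1]

```text
time: 7.75
eef_pos: [500.6, 82.5, 213.2]
tool_rot: [-0.0, 0.99, 0.142, -0.0]
force: [0.3, 0.6, -2.4]
width: 0.183
grasp_force: 29.4
```

Still hanging, with the weight on the wrist. I'll creep further.

drive_tool:
  steps: [0,0,0,0,0,0.005,1,0,0,0,0,0,0.01,1,0,0,0,0,0,0.015,1,0,0,0,0,0,0.02,1,0,0,0,0,0,0.02,1]

```text
time: 8.38
eef_pos: [500.8, 82.6, 212.7]
tool_rot: [-0.0, 0.99, 0.142, 0.0]
force: [0.3, -0.2, -0.2]
width: 0.185
grasp_force: 29.3
```

drive_tool:
  steps: [0,0,0,0,0,0.005,1,0,0,0,0,0,0.01,1,0,0,0,0,0,0.015,1,0,0,0,0,0,0.015,1]

```text
time: 8.88
eef_pos: [501.2, 82.8, 212.6]
tool_rot: [-0.0, 0.99, 0.142, 0.001]
force: [-0.8, -0.4, 6.0]
width: 0.175
grasp_force: 29.2
```

Contact made at 6 N. Open slowly, then retreat straight up.

drive_tool:
  steps: [0,0,0,0,0,0,0.8,0,0,0,0,0,0,0.75,0,0,0,0,0,0,0.6,0,0,0,0,0,0,0.4,0,0,0,0,0,0,0.2,0,0,0,0,0,0,0,0,0,0,0,0,0,0,0,0,0,0,0,0,0]

```text
time: 9.88
eef_pos: [500.6, 82.5, 211.9]
tool_rot: [-0.0, 0.99, 0.142, 0.0]
force: [0.4, 0.4, -0.3]
width: 0.999
grasp_force: 0.0
```

drive_tool:
  steps: [0,0,0,0,0,-0.1,0,0,0,0,0,0,-0.5,0,0,0,0,0,0,-1.2,0,0,0,0,0,0,-2,0,0,0,0,0,0,-2.8,0,0,0,0,0,0,-3.4,0,0,0,0,0,0,-3.6,0,0,0,0,0,0,-3.6,0]

```text
time: 10.88
eef_pos: [500.7, 82.5, 356.2]
tool_rot: [0.0, 0.99, 0.142, 0.0]
force: [-0.2, 0.3, -0.7]
width: 0.999
grasp_force: 0.0
```

Run:
```python
from h import *
s=env.sense();print(s['time'],s['eef_pos'],s['width'],s['force'])
v,u=np.mgrid[:400,:640]
for n in ['wrist','scene','top']:
    p,d,c=snap(n,n+'4'); W=world(d,c,u,v); W[d==0]=np.nan
    for lo,hi in [(255,280),(112,170),(94,106)]:
        m=(W[...,2]>lo)&(W[...,2]<hi)&(np.hypot(W[...,0]-501,W[...,1]-82)<62); P=W[m]
        if len(P)>5: print(n,lo,len(P),P[:,2].max(),cv2.minEnclosingCircle(P[:,:2].astype(np.float32)), cv2.minAreaRect(P[:,:2].astype(np.float32))[:2])
    if n=='scene': cv2.imwrite('pics/s4c.png',cv2.resize(p[90:260,260:430,::-1],None,fx=3,fy=3))
```

```text
10.875 [500.67003914  82.53916333 356.23897765] 0.9985460530430309 [-0.20542532  0.28476534 -0.6794369 ]
wrist 255 520 269.91713783612846 ((500.21697998046875, 82.07718658447266), 10.053964614868164) ((500.18096923828125, 82.19961547851562), (19.872957229614258, 19.049455642700195))
wrist 112 1332 169.9877125438988 ((500.66912841796875, 82.3368911743164), 30.787569046020508) ((503.8810729980469, 83.05564880371094), (53.35483169555664, 60.857139587402344))
wrist 94 1428 102.69886504813098 ((500.5625915527344, 82.8277359008789), 55.4233512878418) ((500.2822570800781, 82.67791748046875), (79.92644500732422, 79.97579956054688))
scene 255 91 271.6114527346143 ((501.5777587890625, 82.3891830444336), 11.402148246765137) ((501.9446105957031, 81.9151840209961), (18.717647552490234, 20.839147567749023))
scene 112 515 169.95825576549595 ((502.56060791015625, 81.36587524414062), 30.697656631469727) ((504.9891357421875, 74.57333374023438), (60.507415771484375, 46.97150421142578))
scene 94 498 105.66883548195366 ((502.285888671875, 83.25275421142578), 55.385658264160156) ((501.57000732421875, 83.55340576171875), (81.78579711914062, 82.33992004394531))
top 255 48 269.9446359469209 ((498.0263671875, 78.33290100097656), 8.443222045898438) ((498.5661926269531, 75.52213287353516), (16.886205673217773, 7.589682102203369))
top 112 400 169.97802683458838 ((498.2033386230469, 80.68498992919922), 30.390064239501953) ((498.8168640136719, 71.7132339477539), (58.87648010253906, 40.74527359008789))
top 94 433 103.3152764432507 ((497.21337890625, 74.00071716308594), 50.34663391113281) ((496.4054260253906, 73.9878921508789), (63.99025344848633, 79.63529205322266))
```

View pics/s4c.png

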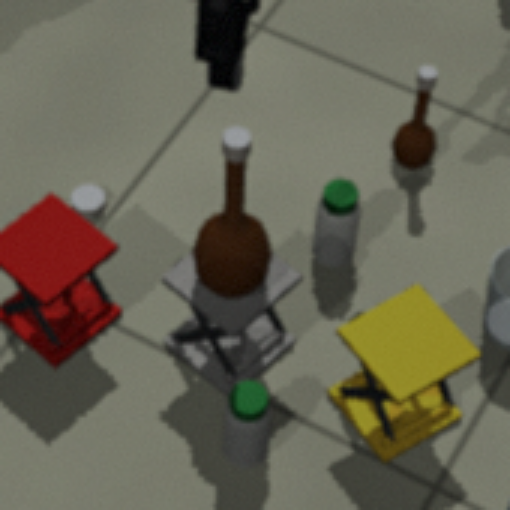

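The flask stands upright at crop (233,250) on the tall grey jack. It is within about 1 mm of the plate centre, with the stopper straight above the bulb. The small flask is untouched and the gripper is clear.

```bash
python3 -c "
from h import *
print(order.job_done())"
```

```text
the job is handed in; nothing more can be done
None
```

The larger flask stands upright on the taller lab jack, about 1 mm from the plate centre; the small flask was left where it was, and I handed the job in at about 11 s (limit 35 s).

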